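# Find the stamped specimen crate

### The arm

A 6-joint arm with a two-finger parallel gripper is mounted at the origin on the work surface. World frame = base frame: x ahead of the robot, y to its left, z up, the work surface at z = 0. Lengths are in m, angles in rad, forces in N, time in s.
With the tool pointing down it reaches from about 0.35 to 0.775 m from the base axis. Payload 7.3 kg.
Tool frame: the origin (TCP) lies midway between the tips of the shut fingers; the grasp point (between the pads) lies 19 mm behind it (robot.tcp_to_grasp is the distance from the TCP to the grasp point, in m); x points along the fingers, z is the direction in which the jaws open and shut, and the axes are right-handed (so a half turn about x gives the same grasp; the last joint's range is limited). The gripper opens to 92 mm and grips with 3 to 60 N. Pads are 19 mm wide; open, the fingers measure 130 mm over their backs; the gripper's body (75 mm by 190 mm) begins 47 mm behind the grasp point.
Start: joints at [1.021, 0.342, 1.524, -0, 1.275, -0.146], TCP at [0.206, 0.483, 0.227] pointing down, gripper open.
Joint ranges: [-2.53, 2.53], [-0.77, 2.02], [0.04, 2.7], [-1, 4.14], [0.28, 2.66], [-3.11, 3.11]. Speed limits (rad/s): [2.57, 2.57, 3.14, 3.14, 3.14, 3.14].

### API

Orientations are given as [roll, pitch, yaw] about the fixed x, y, z axes, in that order (R = Rz(yaw) Ry(pitch) Rx(roll)).
In Python, from cell import robot gives the robot as it stands.
- The arm moves only by the tool move_arm, never from a script. Its argument "deltas" is a list of rows, each an object with "dp": the shift along the tool's x, y, z in m, a list of three; "turn": the turn, a rotation vector about the tool's x, y, z in degrees, a list of three. A call has 1 to 10 rows; each row is the pose to reach, as a shift and turn from the pose commanded when the call began, along the tool's axes at that moment; what a row does not reach only later rows make up. A row lasts 1/10 s, in which the tool goes at most 50 mm and 8.59 degrees, less where a joint would pass 70% of its speed; a pose out of reach is approached as far as the arm can. A call with a gripper value outside its range is refused whole. "hand" is the finger opening in m, from 0 to 0.0918, set as the call begins (left out, the last holds). The fingers move at their own pace and stop on an object; "squeeze" is the grip in N (left out, the last holds). Time passes only in rows, so rows that repeat a pose let the fingers close. It gives the time, the measured TCP pose, the force and the opening at its end, in the units of the state.
- robot.observe(): the state, without advancing time (a new reading comes with each control period).
- robot.read_camera(name): name is "scene" or "side" or "wrist"; returns (picture, depth): 420x560x3 uint8, red, green, blue; 420x560 float32, m along the optical axis (not along the pixel's ray), 0 where there is no reading.
- robot.camera_info(name): a dict with "fx", "fy", "cx", "cy" (pixels), "R" (3x3) and "t" (3): a world point X has camera coordinates R X + t. Camera axes: x right, y down, z forward; pixel columns grow to the right and rows downward; lengths in m; the calibration is good to about 2 mm. A picture is of the moment at which its call begins: read the wrist's pose just before it. camera_info takes no time and is no camera call; for the wrist camera it gives the pose at the moment of the call.
- robot.hand_in(): hands the job in, once; it reports no verdict.
The state is a dict: "time": time; "qpos": joint angles; "qvel": joint speeds; "joint_efforts": joint torques, N m; "tool_pos": TCP position; "tool_rot": TCP orientation; "contact_force": force on the tool from outside, world axes, zero at the start; "torque": the same for the moment, N m; "opening": finger opening in m.
Only numpy, scipy, OpenCV 4.12 (cv2) and the standard library are available. Lean on these libraries where they do the work, as an engineer would, in place of code of your own. Each camera call takes 0.05 s, during which the arm holds its last target.

### The job

One of the two blue specimen crates has a round orange stamp on its underside. Using the fingers to push and without picking anything up, first tip both crates over towards the robot, across the black stop strip, so that each lies on its side with its underside facing away from the robot. Then push the stamped one sideways, still lying like that, until it is wholly between the two yellow tape lines of the dispatch lane; keep the other crate out of the lane and do not disturb anything else.

Things in the scene. Friction and masses are not known exactly. Their poses are not given: they have to be found in the camera images.
- station: Fixed black stop strip, 540 (y) x 4 mm wide x 4 mm high. Origin: on the table, middle of its far edge, where the crates' near bottom edges stop. x points away from the robot, y along the strip, z up; turned up to 13 degrees. Dispatch lane across its middle: two flat yellow tape lines 10 mm wide, centred at y = -95 and +95 mm (180 mm clear), along x from -160 to +120 mm.
- stamped_crate: Blue closed crate, white lid rim, 80 (x) x 100 (y) x 95 mm tall, 0.3 to 0.55 kg, mass centred. Origin: centre of the underside; z towards the lid. Starts upright beyond the strip, near face 2 to 10 mm from it, turned up to 7 degrees to it, 170 to 210 mm left or right of the lane's middle line. Orange 56 mm disc under it; from above both crates look alike.
- stamped_crate_top (a point): Centre of the stamped crate's lid, 95 mm from its origin along z. Pushed towards the robot 75 mm up its far face, the crate stops at the strip, tips about its near bottom edge and falls over by itself past about 50 degrees; it then lies 80 mm high, its underside within 30 mm of the strip. 
- plain_crate: Blue closed crate, white lid rim, 80 (x) x 100 (y) x 95 mm tall, 0.3 to 0.55 kg, mass centred. Origin: centre of the underside; z towards the lid. Starts upright beyond the strip, near face 2 to 10 mm from it, turned up to 7 degrees to it, 170 to 210 mm left or right of the lane's middle line. Bare grey underside; on the other side of the lane.
- plain_crate_top (a point): Centre of the plain crate's lid, 95 mm from its origin along z. It tips as the stamped one does.
- jar: Bystander: amber glass jar, 60 mm across, 85 mm tall, beyond the strip at the far end of the lane. Origin: centre of its underside.
- dish: Bystander: clear culture dish with orange medium, 88 mm across, 24 mm tall, beyond the strip at the far end of the lane. Origin: centre of its underside.
- spray_bottle: Bystander: white spray bottle with a black head, 68 mm across, 180 mm tall, at the far left. Origin: centre of its underside.
- reagent_bottle: Bystander: amber bottle with a red cap, 56 mm across, 120 mm tall, at the far right. Origin: centre of its underside.
- beaker: Bystander: glass beaker, 70 mm across, 85 mm tall, at the back. Origin: centre of its underside.

How it is judged:
By the outcome, as a careful person would: the job done as asked, in the order asked, and still so for the second after the job is handed in, with the robot touching nothing.
It also fails if it takes over 64 s, if anything falls off the work surface, if the arm or the gripper's body presses on something with over 40 N, if the wrist force passes 120 N, or if a joint passes its speed limit or range.

## Working session

There is one attempt and no reset: what is moved stays moved. The work goes in short steps, Python scripts to look and compute and a tool call to move; the robot and the scene stay as the last step left them, time stands still between calls to the robot, and variables do not carry over. Pictures are saved under pics/ and viewed, and the job is handed in when it is done.

Besides the shell and the picture viewer there is one more tool, called by a JSON object that holds its "name" and its "arguments", one argument or row to a line. move_arm: Moves the arm, as the interface text tells. Its arguments: {"type":"object","properties":{"deltas":{"type":"array"},"hand":{"type":"number"},"squeeze":{"type":"number"}},"required":["deltas"]}

```bash
ls; mkdir -p pics
python3 - <<'E'
from cell import robot
import cv2
print(robot.observe())
for n in ["scene","side"]:
    p,d=robot.read_camera(n); cv2.imwrite(f"pics/{n}0.png",p[:,:,::-1]); import numpy as np; np.save(f"{n}0.npy",d)
    print(n,robot.camera_info(n))
E
```

```text
pics
{'time': 0.0, 'qpos': array([ 1.02101454e+00,  3.42743182e-01,  1.52502766e+00,  9.23940090e-07,
        1.27538010e+00, -1.45995443e-01]), 'qvel': array([-9.92643426e-05, -2.66321712e-04, -4.17220952e-04, -1.27822309e-03,
       -6.68341275e-04,  9.80156135e-04]), 'joint_efforts': array([-1.97979352e-03, -4.31248212e+01, -2.44217813e+01,  7.16175302e-02,
        5.61544276e-02, -1.45455815e-04]), 'tool_pos': array([0.2060364 , 0.48243884, 0.22603063]), 'tool_rot': array([ 2.99503024,  1.56923804, -2.12114535]), 'contact_force': array([ 0.32006984,  0.53107888, -0.18365523]), 'torque': array([-0.03452456, -0.02717357, -0.01013575]), 'opening': 0.09180534603082503}
scene {'fx': 385.6746035132317, 'fy': 385.6746035132317, 'cx': 278.17906282145316, 'cy': 202.4310605806321, 'R': array([[ 0.58777075,  0.80901323, -0.00480978],
       [ 0.6573843 , -0.48105649, -0.58002632],
       [-0.47156274,  0.33776063, -0.81458354]]), 't': array([-0.38476199, -0.35598328,  1.44472774])}
side {'fx': 412.89505582120347, 'fy': 412.89505582120347, 'cx': 276.2872879560164, 'cy': 213.49081362639205, 'R': array([[-0.98881415, -0.14913656, -0.00220481],
       [-0.07404606,  0.50366934, -0.86071736],
       [ 0.12947492, -0.85092625, -0.50907834]]), 't': array([0.64188833, 0.1386688 , 0.84520303])}
```

View pics/scene0.png

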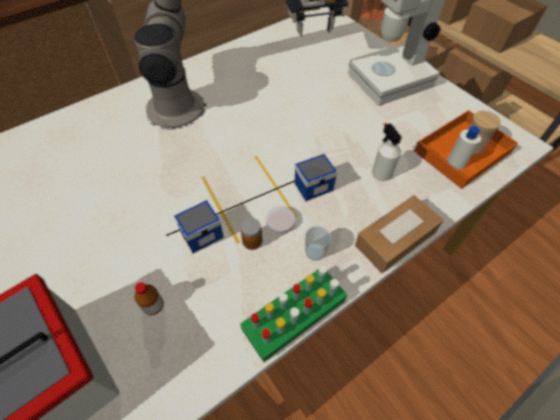

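View pics/side0.png

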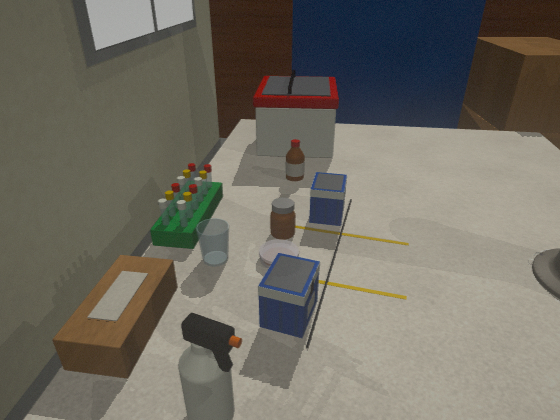

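```bash
cat > h.py <<'E'
import numpy as np,cv2
def cloud(d,ci):
    v,u=np.mgrid[:d.shape[0],:d.shape[1]]
    C=np.stack([(u-ci['cx'])/ci['fx']*d,(v-ci['cy'])/ci['fy']*d,d],-1)
    return (C-ci['t'])@ci['R']
def ray(uv,z,ci):
    uv=np.atleast_2d(uv).astype(float)
    r=np.c_[(uv[:,0]-ci['cx'])/ci['fx'],(uv[:,1]-ci['cy'])/ci['fy'],np.ones(len(uv))]@ci['R']
    c=-ci['R'].T@ci['t']
    return c+r*((z-c[2])/r[:,2])[:,None]
def proj(X,ci):
    c=np.atleast_2d(X)@ci['R'].T+ci['t']; return np.c_[c[:,0]/c[:,2]*ci['fx']+ci['cx'],c[:,1]/c[:,2]*ci['fy']+ci['cy']]
E
python3 - <<'E'
from cell import robot
import cv2,numpy as np
from h import *
for n in ["scene","side"]:
    p=cv2.imread(f"pics/{n}0.png");ci=robot.camera_info(n);d=np.load(n+"0.npy");W=cloud(d,ci)
    hsv=cv2.cvtColor(p,cv2.COLOR_BGR2HSV)
    y=cv2.inRange(hsv,(18,120,100),(32,255,255))>0
    y&=(abs(W[...,2])<.008)&(W[...,0]>.2)&(W[...,0]<.9)&(abs(W[...,1])<.4)
    k,l,s,_=cv2.connectedComponentsWithStats(y.astype(np.uint8),connectivity=8)
    for i in range(1,k):
        if s[i,4]>25:
            vv,uu=np.nonzero(l==i);P=ray(np.c_[uu,vv],0,ci)[:,:2];c=P.mean(0);_,_,V=np.linalg.svd(P-c);t=(P-c)@V[0]
            print(n,'tape',s[i],c,np.degrees(np.arctan2(*(V[0]*np.sign(V[0,0]))[::-1])),np.ptp(t))
    lid=(W[...,2]>.085)&(W[...,2]<.105)&(W[...,0]>.3)&(W[...,0]<.8)&(abs(W[...,1])<.45)
    k,l,s,_=cv2.connectedComponentsWithStats(lid.astype(np.uint8),connectivity=4)
    for i in range(1,k):
        if s[i,4]>60:
            P=W[l==i];r=cv2.minAreaRect(P[:,:2].astype(np.float32)*1000)
            print(n,'top',s[i],np.median(P,0),r,hsv[l==i].mean(0))
    bl=(hsv[...,2]<70)&(abs(W[...,2])<.012)&(W[...,0]>.3)&(W[...,0]<.75)&(abs(W[...,1])<.4)
    k,l,s,_=cv2.connectedComponentsWithStats(bl.astype(np.uint8),connectivity=8)
    for i in range(1,k):
        if s[i,4]>30:
            P=W[l==i][:,:2];c=P.mean(0);_,_,V=np.linalg.svd(P-c,full_matrices=False);print(n,'blk',s[i],c,np.degrees(np.arctan2(*(V[0]*np.sign(V[0,0]))[::-1])),P[P[:,1].argmin()],P[P[:,1].argmax()])
    M=cv2.resize(p[130:270,150:350] if n=='scene' else p[160:350,180:420],None,fx=4 if n=='scene' else 3.1,fy=4 if n=='scene' else 3.1,interpolation=cv2.INTER_CUBIC);cv2.imwrite(f'pics/{n}0c.png',M)
E
```

```text
scene tape [255 157  36  51 115] [0.5054869  0.08650205] -7.945270613162826 0.23485530958948977
scene tape [202 177  37  66 174] [ 0.50058475 -0.10473467] -7.8711942226470315 0.271669202436768
scene top [377 150  22  15 104] [0.70181372 0.36762568 0.094723  ] ((695.9322509765625, 375.1289367675781), (66.11260223388672, 27.330142974853516), 26.63658332824707) [ 28.125       21.95192308 143.49038462]
scene top [295 153  43  33 798] [0.60273636 0.17610817 0.09558173] ((598.908203125, 179.14295959472656), (102.35504913330078, 85.45552825927734), 78.5116958618164) [ 99.34586466  40.91353383 108.47869674]
scene top [ 174  200   47   40 1026] [ 0.55128765 -0.19502059  0.09603874] ((546.9179077148438, -193.39222717285156), (101.31258392333984, 83.87860107421875), 86.6250228881836) [ 97.51364522  43.27192982 110.72417154]
scene top [241 218  20  17 171] [ 0.65056864 -0.08616761  0.08642771] ((649.2139282226562, -87.84175872802734), (50.21046447753906, 49.740474700927734), 21.081275939941406) [ 19.70175439  13.29239766 137.70760234]
scene top [135 285  19  17 151] [ 0.66552972 -0.39815578  0.0
[... 902 characters left out ...]
7905 -0.08631975  0.0855128 ] ((645.29638671875, -88.14234924316406), (44.91872787475586, 45.26043701171875), 24.039915084838867) [ 24.63551402  14.11214953 120.57943925]
side top [ 258  253   62   49 1984] [0.59691637 0.192251   0.09536064] ((597.6932983398438, 181.4603271484375), (103.70336151123047, 82.19277954101562), 78.57498168945312) [ 65.5297379   41.14163306 102.57459677]
side top [180 369  52  27 496] [0.67343562 0.42466025 0.0949049 ] ((676.984375, 415.43768310546875), (66.16056060791016, 27.695449829101562), 21.98486328125) [29.98387097 23.91330645 99.49798387]
side blk [306 284  20  64  84] [0.54862286 0.18885485] 82.09984025009594 [0.53568678 0.09152389] [0.55962027 0.25733781]
```

View pics/scene0c.png

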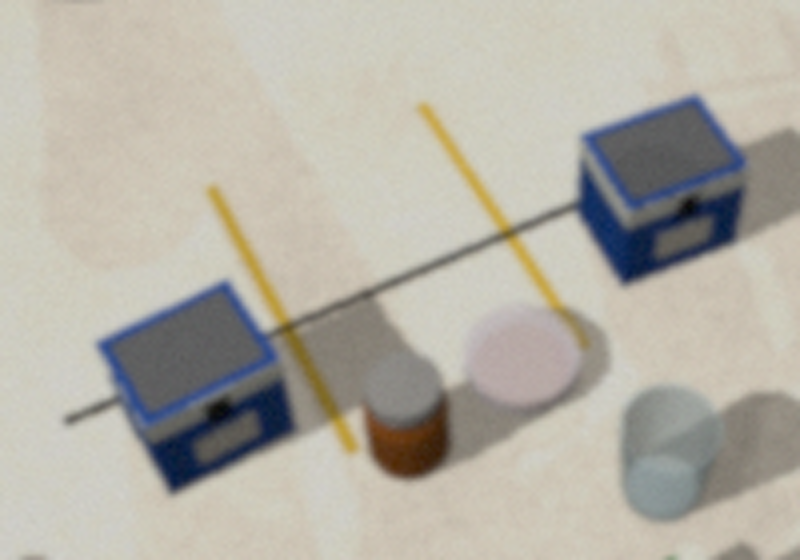

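View pics/side0c.png

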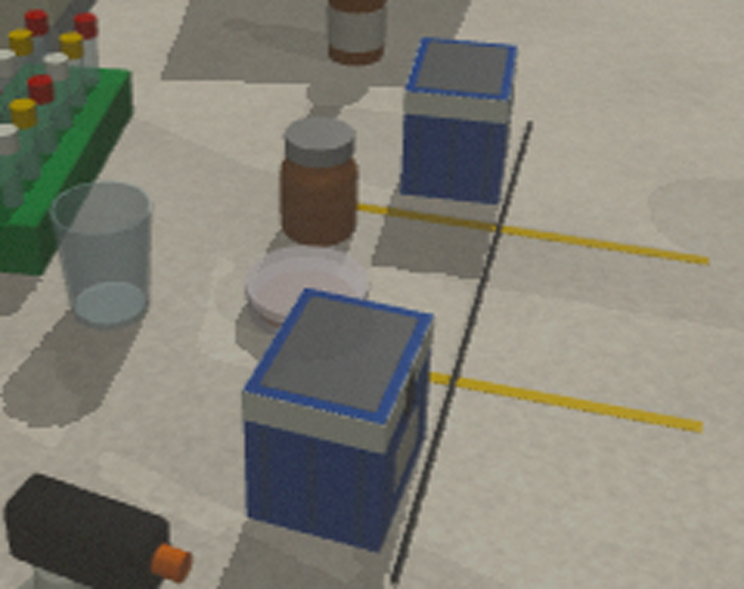

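```bash
cat >> h.py <<'E'
from scipy.spatial.transform import Rotation as Ro
A=np.radians(-7.92);ex=np.array([np.cos(A),np.sin(A),0]);ey=np.array([-np.sin(A),np.cos(A),0])
O=.519*ex+.060*ey
def W2S(p): p=np.atleast_2d(p);return np.c_[(p-O)@ex,(p-O)@ey,p[:,2]]
def S2W(s): s=np.asarray(s,float);return O+s[0]*ex+s[1]*ey+np.array([0,0,s[2]])
def cur(robot):
    o=robot.observe();return np.array(o['tool_pos']),Ro.from_euler('xyz',o['tool_rot']),o
def go(robot,targets):
    """targets: list of (station xyz, jaw yaw rel station deg: tool z direction angle from ex)"""
    p,R,o=cur(robot);print('t',o['time'],'S',W2S(p).round(4),'F',o['contact_force'].round(1),'open',o['opening'])
    for s,a in targets:
        best=None
        for k in (0,180):
            th=A+np.radians(a+k);z=np.array([np.cos(th),np.sin(th),0]);x=np.array([0,0,-1.]);y=np.cross(z,x)
            T=Ro.from_matrix(np.c_[x,y,z]);rv=(R.inv()*T).as_rotvec(degrees=True)
            print(s,a+k,'dp',R.inv().apply(S2W(s)-p).round(4),'turn',rv.round(2))
E
python3 - <<'E'
from cell import robot
from h import *
ci=robot.camera_info('scene')
f=lambda u,v:(u/4+150,v/4+130)
px=[f(65,420),f(270,335),f(500,235),f(577,207),f(212,188),f(422,104),f(352,452),f(522,370)]
print(W2S(ray(px,0.002,ci)).round(4))
ci=robot.camera_info('side')
f=lambda u,v:(u/3.1+180,v/3.1+160)
print(W2S(ray([f(529,123),f(396,582),f(500,228),f(455,383),f(708,261),f(700,427)],0.002,ci)).round(4))
print(W2S([[.598,.180,.095],[.5455,-.1925,.095]]))
p,R,o=cur(robot);print(R.as_matrix().round(3))
go(robot,[((.125,.20,.227),90),((.125,.20,.14),90),((.125,.20,.075),90)])
E
```

```text
[[-0.0015 -0.2687  0.002 ]
 [ 0.0004 -0.1084  0.002 ]
 [-0.0014  0.0886  0.002 ]
 [ 0.0028  0.156   0.002 ]
 [-0.154  -0.094   0.002 ]
 [-0.1554  0.0956  0.002 ]
 [ 0.1214 -0.096   0.002 ]
 [ 0.1178  0.0442  0.002 ]]
[[-0.0026 -0.2676  0.002 ]
 [-0.0035  0.2733  0.002 ]
 [-0.004  -0.0908  0.002 ]
 [-0.0041  0.101   0.002 ]
 [-0.16   -0.0898  0.002 ]
 [-0.1588  0.0994  0.002 ]]
[[ 0.04849368  0.20068165  0.095     ]
 [ 0.04782134 -0.17549922  0.095     ]]
[[-0.001 -0.92   0.393]
 [-0.001  0.393  0.92 ]
 [-1.     0.    -0.001]]
t 0.1 S [[-0.3814  0.4463  0.2261]] F [-0.2  0.1  0.6] open 0.09150489070043098
(0.125, 0.2, 0.227) 90 dp [-0.0008 -0.5533 -0.1047] turn [-15.22  -0.07  -0.02]
(0.125, 0.2, 0.227) 270 dp [-0.0008 -0.5533 -0.1047] turn [ 1.6478e+02 -3.0000e-02  1.1000e-01]
(0.125, 0.2, 0.14) 90 dp [ 0.0862 -0.5533 -0.1046] turn [-15.22  -0.07  -0.02]
(0.125, 0.2, 0.14) 270 dp [ 0.0862 -0.5533 -0.1046] turn [ 1.6478e+02 -3.0000e-02  1.1000e-01]
(0.125, 0.2, 0.075) 90 dp [ 0.1512 -0.5533 -0.1045] turn [-15.22  -0.07  -0.02]
(0.125, 0.2, 0.075) 270 dp [ 0.1512 -0.5533 -0.1045] turn [ 1.6478e+02 -3.0000e-02  1.1000e-01]
```

{"name": "move_arm", "arguments": {
  "deltas": [
    {"dp": [0,-0.05,-0.01],"turn": [-1.5,0,0]},
    {"dp": [0,-0.1,-0.02],"turn": [-3,0,0]},
    {"dp": [0,-0.15,-0.03],"turn": [-4.5,0,0]},
    {"dp": [0,-0.2,-0.04],"turn": [-6,0,0]},
    {"dp": [0,-0.25,-0.05],"turn": [-7.5,0,0]},
    {"dp": [0,-0.3,-0.06],"turn": [-9,0,0]},
    {"dp": [0,-0.35,-0.07],"turn": [-10.5,0,0]},
    {"dp": [0,-0.4,-0.08],"turn": [-12,0,0]},
    {"dp": [0,-0.45,-0.09],"turn": [-13.5,0,0]},
    {"dp": [0,-0.5,-0.1],"turn": [-15.2,0,0]}
  ],
  "hand": 0.05
}}

```text
time: 1.1
tool_pos: [0.6199, 0.1985, 0.2263]
tool_rot: [1.635, 1.57, 3.068]
contact_force: [1.3, 0.4, 0.7]
opening: 0.05
```

Run:
```python
from cell import robot
from h import *
go(robot,[((.125,.20,.227),90),((.125,.20,.075),90)])
```

```text
t 1.1 S [[0.0676 0.222  0.2263]] F [1.3 0.4 0.7] open 0.05003442377358535
(0.125, 0.2, 0.227) 90 dp [-0.0008 -0.0574 -0.0221] turn [ 0.04 -0.   -0.05]
(0.125, 0.2, 0.227) 270 dp [-0.0008 -0.0574 -0.0221] turn [-1.7996e+02  7.0000e-02 -0.0000e+00]
(0.125, 0.2, 0.075) 90 dp [ 0.1512 -0.0575 -0.0221] turn [ 0.04 -0.   -0.05]
(0.125, 0.2, 0.075) 270 dp [ 0.1512 -0.0575 -0.0221] turn [-1.7996e+02  7.0000e-02 -0.0000e+00]
```

{"name": "move_arm", "arguments": {
  "deltas": [
    {"dp": [0,-0.03,-0.011]},
    {"dp": [0,-0.057,-0.022]},
    {"dp": [0,-0.057,-0.022]},
    {"dp": [0.04,-0.057,-0.022]},
    {"dp": [0.08,-0.057,-0.022]},
    {"dp": [0.12,-0.057,-0.022]},
    {"dp": [0.15,-0.057,-0.022]},
    {"dp": [0.15,-0.057,-0.022]}
  ]
}}

```text
invalid input
```

Run:
```python
from cell import robot
from h import *
go(robot,[((.1,.20,.077),90)])
p,d=robot.read_camera('side');cv2.imwrite('pics/side1.png',cv2.resize(p[150:370,170:430,::-1],None,fx=2.5,fy=2.5))
```

```text
t 1.1 S [[0.0676 0.222  0.2263]] F [1.3 0.4 0.7] open 0.05003442377358535
(0.1, 0.2, 0.077) 90 dp [ 0.1492 -0.0325 -0.022 ] turn [ 0.04 -0.   -0.05]
(0.1, 0.2, 0.077) 270 dp [ 0.1492 -0.0325 -0.022 ] turn [-1.7996e+02  7.0000e-02 -0.0000e+00]
```

View pics/side1.png

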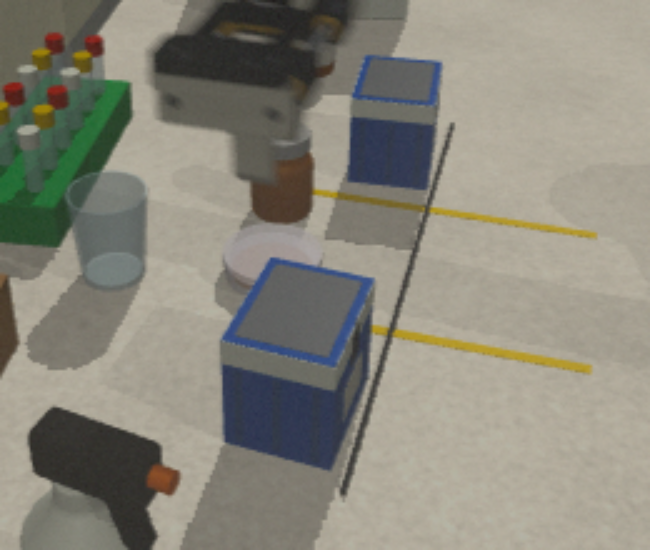

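Both crates are still upright and the gripper hangs above the left one. "turn" seems to be required in every row, so I'll include it.

{"name": "move_arm", "arguments": {
  "deltas": [
    {"dp": [0,-0.03,-0.011],"turn": [0,0,0]},
    {"dp": [0,-0.057,-0.022],"turn": [0,0,0]},
    {"dp": [0,-0.057,-0.022],"turn": [0,0,0]},
    {"dp": [0.04,-0.057,-0.022],"turn": [0,0,0]},
    {"dp": [0.08,-0.057,-0.022],"turn": [0,0,0]},
    {"dp": [0.12,-0.057,-0.022],"turn": [0,0,0]},
    {"dp": [0.15,-0.057,-0.022],"turn": [0,0,0]},
    {"dp": [0.15,-0.057,-0.022],"turn": [0,0,0]}
  ]
}}

```text
time: 1.95
tool_pos: [0.668, 0.1704, 0.0712]
tool_rot: [1.824, 1.56, -3.026]
contact_force: [-0.4, -0.4, 0.2]
opening: 0.0499
```

Run:
```python
from cell import robot
from h import *
go(robot,[((.1,.20,.077),90)])
p,d=robot.read_camera('side');cv2.imwrite('pics/side2.png',cv2.resize(p[150:370,170:430,::-1],None,fx=2.5,fy=2.5))
```

```text
t 1.95 S [[0.1191 0.2009 0.0712]] F [-0.4 -0.4  0.2] open 0.0499306178659052
(0.1, 0.2, 0.077) 90 dp [-0.0056  0.0192 -0.0009] turn [ 0.01 -0.16 -0.6 ]
(0.1, 0.2, 0.077) 270 dp [-0.0056  0.0192 -0.0009] turn [-179.99    0.95   -0.25]
```

View pics/side2.png

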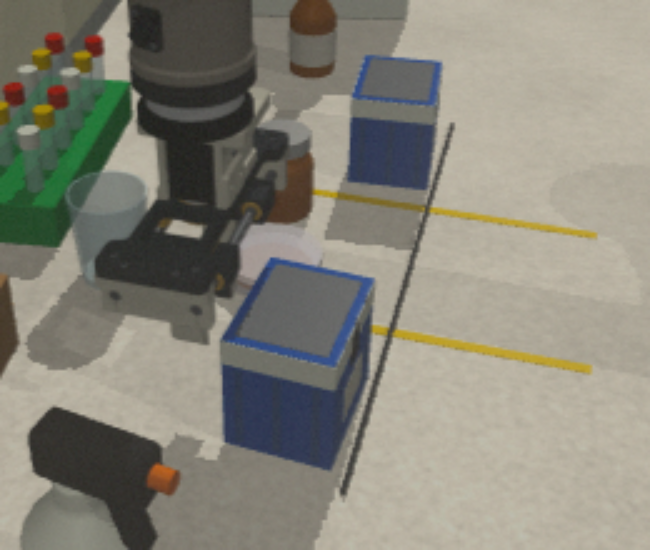

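{"name": "move_arm", "arguments": {
  "deltas": [
    {"dp": [-0.002,0.01,0],"turn": [0,0,0]},
    {"dp": [-0.004,0.016,0],"turn": [0,0,0]},
    {"dp": [-0.005,0.022,0],"turn": [0,0,0]},
    {"dp": [-0.005,0.028,0],"turn": [0,0,0]},
    {"dp": [-0.005,0.034,0],"turn": [0,0,0]},
    {"dp": [-0.005,0.041,0],"turn": [0,0,0]},
    {"dp": [-0.005,0.048,0],"turn": [0,0,0]},
    {"dp": [-0.005,0.055,0],"turn": [0,0,0]},
    {"dp": [-0.005,0.062,0],"turn": [0,0,0]},
    {"dp": [-0.005,0.062,0],"turn": [0,0,0]}
  ]
}}

```text
time: 3.0
tool_pos: [0.6172, 0.1786, 0.088]
tool_rot: [-1.385, 1.552, 0.047]
contact_force: [12.5, -3.0, 17.5]
opening: 0.0499
```

Run:
```python
from cell import robot
from h import *
go(robot,[((.03,.20,.08),90)])
p,d=robot.read_camera('side');cv2.imwrite('pics/side3.png',cv2.resize(p[150:370,170:430,::-1],None,fx=2.5,fy=2.5))
```

```text
t 3.0 S [[0.0677 0.2019 0.088 ]] F [12.5 -3.  17.5] open 0.04987492911917923
(0.03, 0.2, 0.08) 90 dp [ 0.0073  0.0379 -0.0019] turn [-0.01  0.2   1.07]
(0.03, 0.2, 0.08) 270 dp [ 0.0073  0.0379 -0.0019] turn [179.98   1.68  -0.32]
```

View pics/side3.png

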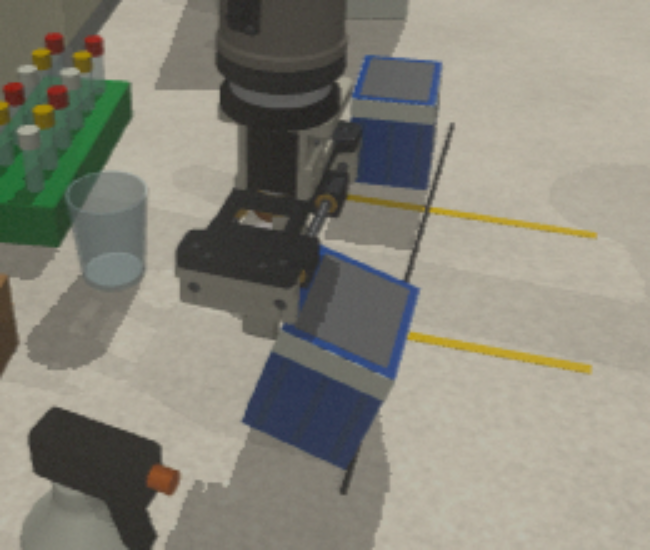

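{"name": "move_arm", "arguments": {
  "deltas": [
    {"dp": [0,0.007,0],"turn": [0,0,0]},
    {"dp": [0,0.014,0],"turn": [0,0,0]},
    {"dp": [0,0.021,0],"turn": [0,0,0]},
    {"dp": [0,0.028,0],"turn": [0,0,0]},
    {"dp": [0,0.035,0],"turn": [0,0,0]},
    {"dp": [0,0.04,0],"turn": [0,0,0]},
    {"dp": [0,0.04,0],"turn": [0,0,0]}
  ]
}}

```text
time: 3.75
tool_pos: [0.5876, 0.1837, 0.0986]
tool_rot: [-1.371, 1.525, 0.061]
contact_force: [17.0, -9.5, 63.2]
opening: 0.0502
```

Run:
```python
from cell import robot
from h import *
go(robot,[((.03,.20,.08),90)])
p,d=robot.read_camera('side');cv2.imwrite('pics/side4.png',cv2.resize(p[150:370,170:430,::-1],None,fx=2.5,fy=2.5))
```

```text
t 3.75 S [[0.0376 0.2029 0.0986]] F [17.  -9.5 63.2] open 0.05015021903354307
(0.03, 0.2, 0.08) 90 dp [ 0.0182  0.0085 -0.0031] turn [-0.    0.52  2.56]
(0.03, 0.2, 0.08) 270 dp [ 0.0182  0.0085 -0.0031] turn [179.95   4.02  -0.81]
```

View pics/side4.png

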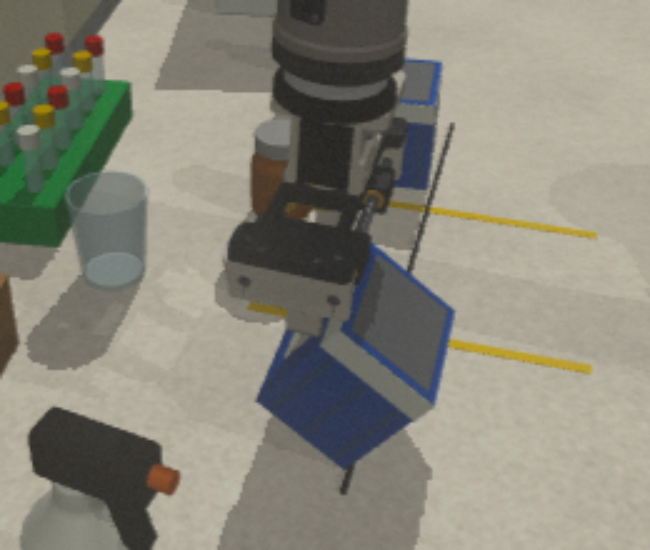

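{"name": "move_arm", "arguments": {
  "deltas": [
    {"dp": [-0.006,0,0],"turn": [0,0,0]},
    {"dp": [-0.012,0,0],"turn": [0,0,0]},
    {"dp": [-0.018,0.002,0],"turn": [0,0,0]},
    {"dp": [-0.022,0.006,0],"turn": [0,0,0]},
    {"dp": [-0.024,0.01,0],"turn": [0,0,0]}
  ]
}}

```text
time: 4.3
tool_pos: [0.5598, 0.1857, 0.1053]
tool_rot: [1.902, 1.569, -2.949]
contact_force: [0.6, 0.3, -0.1]
opening: 0.0498
```

Run:
```python
from cell import robot
from h import *
go(robot,[((.03,.20,.08),90)])
p,d=robot.read_camera('side');cv2.imwrite('pics/side5.png',cv2.resize(p[150:370,170:430,::-1],None,fx=2.5,fy=2.5))
```

```text
t 4.3 S [[0.0098 0.2011 0.1053]] F [ 0.6  0.3 -0.1] open 0.04984440191271912
(0.03, 0.2, 0.08) 90 dp [ 0.0252 -0.0202 -0.001 ] turn [-0.01 -0.04 -0.12]
(0.03, 0.2, 0.08) 270 dp [ 0.0252 -0.0202 -0.001 ] turn [ 1.7999e+02 -1.9000e-01  6.0000e-02]
```

View pics/side5.png

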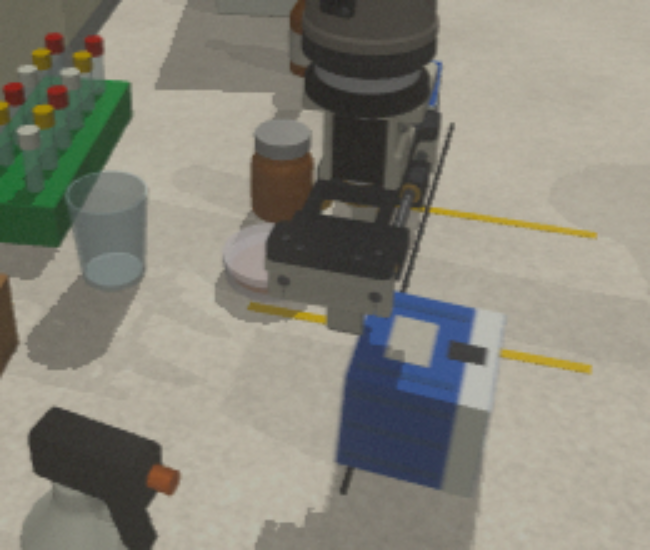

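{"name": "move_arm", "arguments": {
  "deltas": [
    {"dp": [-0.03,-0.01,0],"turn": [0,0,0]},
    {"dp": [-0.06,-0.03,-0.03],"turn": [0,0,0]},
    {"dp": [-0.06,-0.05,-0.08],"turn": [0,0,0]},
    {"dp": [-0.06,-0.065,-0.125],"turn": [0,0,0]},
    {"dp": [-0.06,-0.08,-0.17],"turn": [0,0,0]},
    {"dp": [-0.06,-0.095,-0.215],"turn": [0,0,0]},
    {"dp": [-0.06,-0.11,-0.26],"turn": [0,0,0]},
    {"dp": [-0.06,-0.115,-0.305],"turn": [0,0,0]},
    {"dp": [-0.06,-0.115,-0.35],"turn": [0,0,0]},
    {"dp": [-0.06,-0.115,-0.377],"turn": [0,0,0]}
  ]
}}

```text
time: 5.35
tool_pos: [0.6215, -0.2066, 0.164]
tool_rot: [1.536, 1.568, 2.967]
contact_force: [0.5, -0.1, -0.1]
opening: 0.0497
```

Run:
```python
from cell import robot
from h import *
go(robot,[((.125,-.176,.077),90)])
p,d=robot.read_camera('scene');cv2.imwrite('pics/scene2.png',cv2.resize(p[130:270,150:350,::-1],None,fx=4,fy=4))
```

```text
t 5.35 S [[ 0.125 -0.179  0.164]] F [ 0.5 -0.1 -0.1] open 0.04972887068329252
(0.125, -0.176, 0.077) 90 dp [ 0.087  -0.0002  0.0029] turn [-0.14  0.01 -0.17]
(0.125, -0.176, 0.077) 270 dp [ 0.087  -0.0002  0.0029] turn [ 1.7986e+02 -2.7000e-01 -1.0000e-02]
```

View pics/scene2.png

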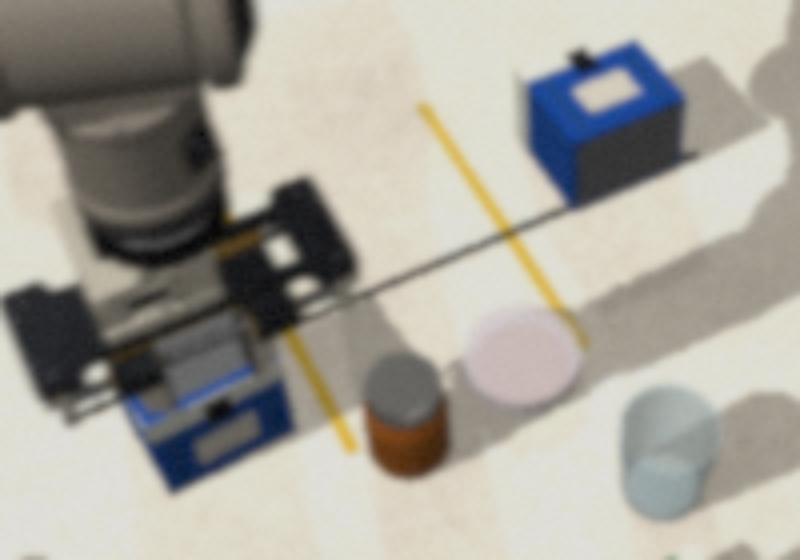

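The left crate's underside, at (630,155) in the crop, is bare grey, so the right crate should be the stamped one. I'll descend behind it and push, raising the fingers as it tips.

{"name": "move_arm", "arguments": {
  "deltas": [
    {"dp": [0.04,0,0.003],"turn": [0,0,0]},
    {"dp": [0.075,0,0.003],"turn": [0,0,0]},
    {"dp": [0.089,0,0.003],"turn": [0,0,0]},
    {"dp": [0.089,0.012,0.003],"turn": [0,0,0]},
    {"dp": [0.089,0.022,0.003],"turn": [0,0,0]},
    {"dp": [0.088,0.028,0.003],"turn": [0,0,0]},
    {"dp": [0.087,0.034,0.003],"turn": [0,0,0]},
    {"dp": [0.085,0.041,0.003],"turn": [0,0,0]},
    {"dp": [0.082,0.048,0.003],"turn": [0,0,0]},
    {"dp": [0.078,0.055,0.003],"turn": [0,0,0]}
  ]
}}

```text
time: 6.4
tool_pos: [0.5711, -0.1943, 0.0901]
tool_rot: [-1.925, 1.563, -0.493]
contact_force: [4.8, -3.8, 6.9]
opening: 0.0501
```

Run:
```python
from cell import robot
from h import *
go(robot,[((.03,-.176,.077),90)])
p,d=robot.read_camera('side');cv2.imwrite('pics/side6.png',cv2.resize(p[130:350,200:460,::-1],None,fx=2.5,fy=2.5))
```

```text
t 6.4 S [[ 0.0734 -0.1738  0.0901]] F [ 4.8 -3.8  6.9] open 0.05013232048997883
(0.03, -0.176, 0.077) 90 dp [ 0.0128  0.0435 -0.0022] turn [-0.01 -0.15  0.42]
(0.03, -0.176, 0.077) 270 dp [ 0.0128  0.0435 -0.0022] turn [179.99   0.65   0.24]
```

View pics/side6.png

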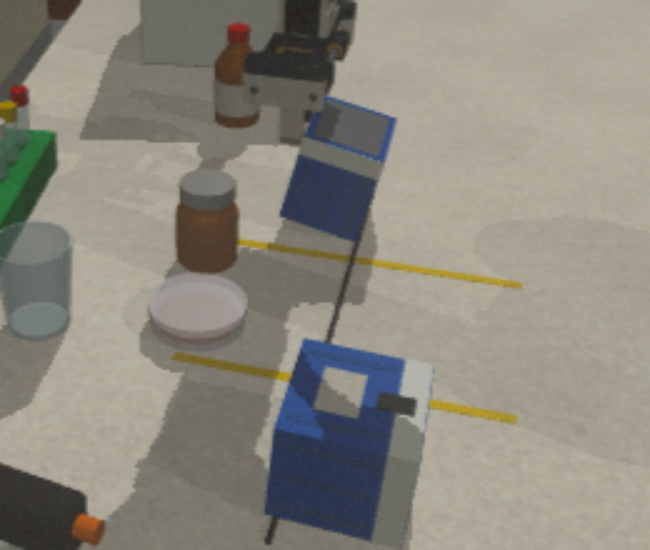

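{"name": "move_arm", "arguments": {
  "deltas": [
    {"dp": [-0.006,0.007,0],"turn": [0,0,0]},
    {"dp": [-0.011,0.014,0],"turn": [0,0,0]},
    {"dp": [-0.015,0.021,0],"turn": [0,0,0]},
    {"dp": [-0.018,0.028,0],"turn": [0,0,0]},
    {"dp": [-0.02,0.035,0],"turn": [0,0,0]},
    {"dp": [-0.021,0.042,0],"turn": [0,0,0]},
    {"dp": [-0.022,0.049,0],"turn": [0,0,0]},
    {"dp": [-0.022,0.054,0],"turn": [0,0,0]},
    {"dp": [-0.022,0.054,0],"turn": [0,0,0]}
  ]
}}

```text
time: 7.35
tool_pos: [0.5146, -0.1853, 0.1096]
tool_rot: [1.164, 1.57, 2.596]
contact_force: [0.2, 0.8, 1.4]
opening: 0.0497
```

Run:
```python
from cell import robot
from h import *
go(robot,[((-.05,-.30,.2),0)])
p,d=robot.read_camera('side');cv2.imwrite('pics/side7.png',cv2.resize(p[130:350,200:460,::-1],None,fx=2.5,fy=2.5))
```

```text
t 7.35 S [[ 0.0162 -0.1726  0.1096]] F [0.2 0.8 1.4] open 0.049728256181752056
(-0.05, -0.3, 0.2) 0 dp [-0.0904  0.0662 -0.1274] turn [ 8.997e+01 -2.000e-02 -5.000e-02]
(-0.05, -0.3, 0.2) 180 dp [-0.0904  0.0662 -0.1274] turn [-9.003e+01  5.000e-02 -2.000e-02]
```

View pics/side7.png

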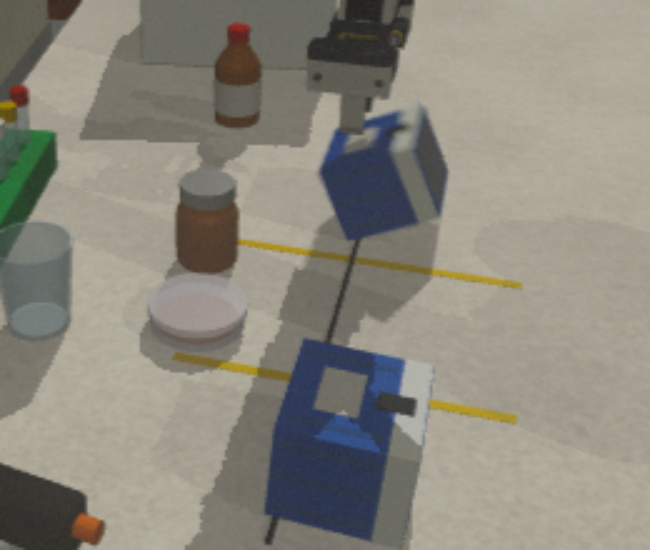

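The crate was caught mid-fall. Next I'll lift clear and start turning.

{"name": "move_arm", "arguments": {
  "deltas": [
    {"dp": [-0.03,-0.01,0],"turn": [0,0,0]},
    {"dp": [-0.07,-0.01,0],"turn": [0,0,0]},
    {"dp": [-0.1,-0.01,0],"turn": [0,0,0]},
    {"dp": [-0.1,-0.01,-0.04],"turn": [0,0,0]},
    {"dp": [-0.1,-0.01,-0.09],"turn": [0,0,0]},
    {"dp": [-0.1,0.01,-0.13],"turn": [0,0,0]},
    {"dp": [-0.1,0.01,-0.13],"turn": [0,0,0]}
  ]
}}

```text
time: 8.1
tool_pos: [0.4852, -0.3173, 0.2092]
tool_rot: [2.494, 1.569, -2.362]
contact_force: [-0.6, 0.6, 0.2]
opening: 0.0497
```

Run:
```python
from cell import robot
from h import *
go(robot,[((-.05,-.30,.2),0)])
print(robot.observe()['qpos'])
for n in ('scene','side'):
    p,d=robot.read_camera(n);ci=robot.camera_info(n);W=cloud(d,ci);S=W2S(W.reshape(-1,3)).reshape(W.shape)
    cv2.imwrite(f'pics/{n}8f.png',p[:,:,::-1])
    m=(S[...,2]>.072)&(S[...,2]<.09)&(S[...,0]>-.16)&(S[...,0]<.06)&(abs(S[...,1])<.29)
    k,l,s,_=cv2.connectedComponentsWithStats(m.astype(np.uint8),connectivity=4)
    for i in range(1,k):
        if s[i,4]>60:
            P=S[l==i];print(n,s[i],np.median(P[:,2]),cv2.minAreaRect(P[:,:2].astype(np.float32)*1000))
    cv2.imwrite(f'pics/{n}8.png',cv2.resize(p[130:270,150:350,::-1],None,fx=4,fy=4) if n=='scene' else cv2.resize(p[130:350,200:460,::-1],None,fx=2.5,fy=2.5))
```

```text
t 8.1 S [[ 0.0053 -0.3074  0.2092]] F [-0.6  0.6  0.2] open 0.04966248442700917
(-0.05, -0.3, 0.2) 0 dp [0.0093 0.0553 0.0071] turn [ 8.969e+01 -1.100e-01  1.000e-02]
(-0.05, -0.3, 0.2) 180 dp [0.0093 0.0553 0.0071] turn [-9.031e+01 -1.000e-02 -1.100e-01]
[-7.10359954e-01  4.56193761e-01  1.39578151e+00 -1.76599129e-03
  1.28975476e+00 -2.13694456e+00]
scene [279 136  43  33 813] 0.0827924434244895 ((-42.28323745727539, 198.90916442871094), (102.85002136230469, 100.15093994140625), 89.27564239501953)
scene [ 164  179   45   39 1019] 0.08311681368486111 ((-41.834651947021484, -176.71954345703125), (100.75639343261719, 99.28802490234375), 89.83218383789062)
side [343 179  44  28 889] 0.0821920157233394 ((-44.32032012939453, -174.67996215820312), (95.68585968017578, 104.53263092041016), 0.1035708338022232)
side [ 309  265   65   54 2479] 0.08228285688630685 ((-45.12570571899414, 200.26951599121094), (103.6844482421875, 95.07923889160156), 89.79666900634766)
```

View pics/scene8.png

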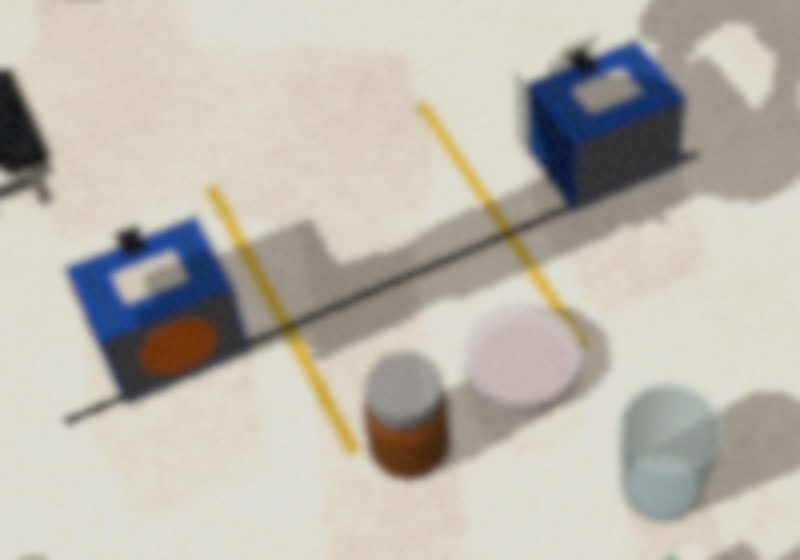

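View pics/side8.png

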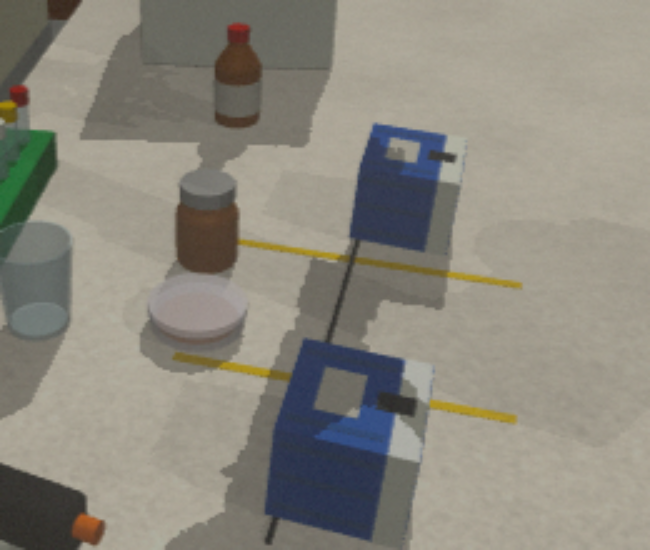

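{"name": "move_arm", "arguments": {
  "deltas": [
    {"dp": [0,0.01,0.005],"turn": [8.5,0,0]},
    {"dp": [0,0.02,0.01],"turn": [17,0,0]},
    {"dp": [0,0.03,0.02],"turn": [25.5,0,0]},
    {"dp": [0,0.04,0.03],"turn": [34,0,0]},
    {"dp": [0,0.051,0.037],"turn": [42.5,0,0]},
    {"dp": [0,0.051,0.037],"turn": [51,0,0]},
    {"dp": [0,0.051,0.037],"turn": [59.5,0,0]},
    {"dp": [0,0.051,0.037],"turn": [68,0,0]},
    {"dp": [0,0.051,0.037],"turn": [76.5,0,0]},
    {"dp": [0,0.051,0.037],"turn": [85,0,0]}
  ]
}}

```text
time: 9.2
tool_pos: [0.443, -0.2676, 0.2098]
tool_rot: [0.825, 1.57, 0.77]
contact_force: [0.8, 0.7, 0.2]
opening: 0.0499
```

Run:
```python
from cell import robot
from h import *
go(robot,[((-.046,-.27,.04),0)])
print(robot.observe()['qpos'])
```

```text
t 9.2 S [[-0.0433 -0.264   0.2098]] F [0.8 0.7 0.2] open 0.049867298377509174
(-0.046, -0.27, 0.04) 0 dp [ 0.1698 -0.0059 -0.0032] turn [ 4.76  0.02 -0.03]
(-0.046, -0.27, 0.04) 180 dp [ 0.1698 -0.0059 -0.0032] turn [-1.7524e+02  4.0000e-02  3.0000e-02]
[-6.91853597e-01  3.42814212e-01  1.57192501e+00  6.26019577e-04
  1.22678920e+00 -6.36881758e-01]
```

{"name": "move_arm", "arguments": {
  "deltas": [
    {"dp": [0,-0.012,-0.003],"turn": [4.8,0,0]},
    {"dp": [0.04,-0.012,-0.003],"turn": [4.8,0,0]},
    {"dp": [0.085,-0.012,-0.003],"turn": [4.8,0,0]},
    {"dp": [0.13,-0.012,-0.003],"turn": [4.8,0,0]},
    {"dp": [0.168,-0.012,-0.003],"turn": [4.8,0,0]},
    {"dp": [0.168,-0.012,-0.003],"turn": [4.8,0,0]}
  ]
}}

```text
time: 9.8
tool_pos: [0.4366, -0.2773, 0.0374]
tool_rot: [2.52, 1.561, 2.387]
contact_force: [0.1, 0.0, 0.5]
opening: 0.0498
```

Run:
```python
from cell import robot
from h import *
go(robot,[((-.046,-.22,.04),0),((-.046,-.06,.04),0)])
p,d=robot.read_camera('scene');cv2.imwrite('pics/scene9.png',cv2.resize(p[130:270,150:350,::-1],None,fx=4,fy=4))
```

```text
t 9.8 S [[-0.0484 -0.2745  0.0374]] F [0.1 0.  0.5] open 0.049773693259756314
(-0.046, -0.22, 0.04) 0 dp [-0.0023  0.0545  0.0026] turn [ 0.29 -0.47 -0.33]
(-0.046, -0.22, 0.04) 180 dp [-0.0023  0.0545  0.0026] turn [-179.71    0.52   -0.73]
(-0.046, -0.06, 0.04) 0 dp [-0.0013  0.2145  0.0034] turn [ 0.29 -0.47 -0.33]
(-0.046, -0.06, 0.04) 180 dp [-0.0013  0.2145  0.0034] turn [-179.71    0.52   -0.73]
```

View pics/scene9.png

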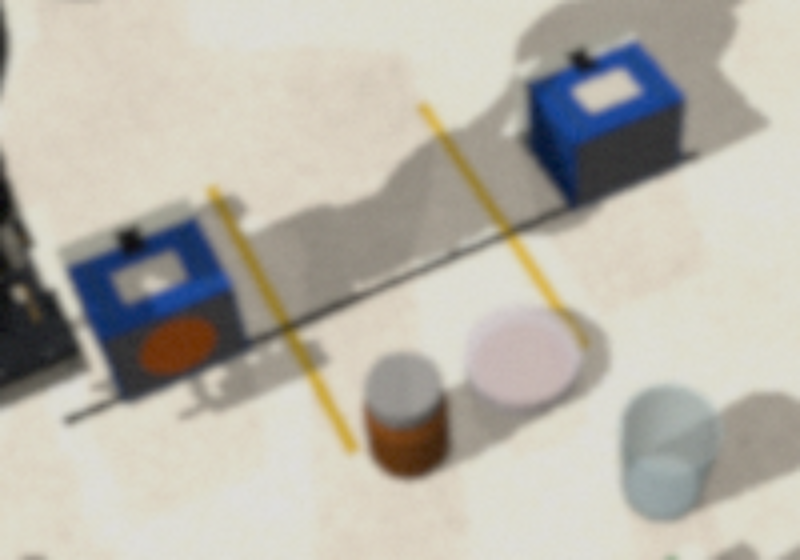

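{"name": "move_arm", "arguments": {
  "deltas": [
    {"dp": [-0.001,0.015,0.002],"turn": [0,0,0]},
    {"dp": [-0.002,0.03,0.002],"turn": [0,0,0]},
    {"dp": [-0.002,0.037,0.002],"turn": [0,0,0]},
    {"dp": [-0.002,0.044,0.002],"turn": [0,0,0]},
    {"dp": [-0.002,0.052,0.002],"turn": [0,0,0]},
    {"dp": [-0.002,0.06,0.003],"turn": [0,0,0]},
    {"dp": [-0.002,0.068,0.003],"turn": [0,0,0]},
    {"dp": [-0.002,0.076,0.003],"turn": [0,0,0]},
    {"dp": [-0.002,0.084,0.003],"turn": [0,0,0]},
    {"dp": [-0.002,0.092,0.003],"turn": [0,0,0]}
  ]
}}

```text
time: 10.85
tool_pos: [0.4553, -0.1915, 0.0453]
tool_rot: [-0.65, 1.565, -0.785]
contact_force: [-1.0, -7.5, 5.5]
opening: 0.0498
```

```bash
cat > m.py <<'E'
from cell import robot
from h import *
import sys
def meas(tag):
  go(robot,[((-.046,-.062,.04),0)])
  for n in ('scene','side'):
    p,d=robot.read_camera(n);ci=robot.camera_info(n);W=cloud(d,ci);S=W2S(W.reshape(-1,3)).reshape(W.shape)
    hsv=cv2.cvtColor(p,cv2.COLOR_RGB2HSV)
    m=(S[...,2]>.072)&(S[...,2]<.09)&(S[...,0]>-.16)&(S[...,0]<.06)&(abs(S[...,1])<.29)
    k,l,s,_=cv2.connectedComponentsWithStats(m.astype(np.uint8),connectivity=4)
    for i in range(1,k):
        if s[i,4]>60:
            P=S[l==i];print(n,s[i],np.median(P[:,2]),cv2.minAreaRect(P[:,:2].astype(np.float32)*1000),'y',P[:,1].min(),P[:,1].max())
    cv2.imwrite(f'pics/{n}{tag}.png',cv2.resize(p[130:270,150:350,::-1],None,fx=4,fy=4) if n=='scene' else cv2.resize(p[130:350,200:460,::-1],None,fx=2.5,fy=2.5))
meas(sys.argv[1])
E
python3 m.py 10
```

```text
t 10.85 S [[-0.0417 -0.187   0.0453]] F [-1.  -7.5  5.5] open 0.04978724614732246
(-0.046, -0.062, 0.04) 0 dp [ 0.0049  0.125  -0.0039] turn [0.2  0.25 0.19]
(-0.046, -0.062, 0.04) 180 dp [ 0.0049  0.125  -0.0039] turn [-179.8    -0.29    0.39]
scene [279 136  43  33 814] 0.08260136593496312 ((-43.47132873535156, 198.7509765625), (100.30201721191406, 102.66462707519531), 0.02964419312775135) y 0.14740452383026953 0.25009655055135127
scene [190 173  36  34 671] 0.08295344571088589 ((-40.48385238647461, -112.95408630371094), (98.79823303222656, 73.85079193115234), 0.23994456231594086) y -0.1500115828046736 -0.07599734398602487
side [ 339  186   46   32 1049] 0.08233059138604296 ((-43.32616424560547, -124.46502685546875), (107.87846374511719, 95.03264617919922), 89.87437438964844) y -0.17833641958481852 -0.07046667180026879
side [ 309  265   65   54 2474] 0.08228418260496886 ((-45.183380126953125, 200.21719360351562), (105.5506362915039, 95.1051254272461), 89.6280288696289) y 0.1476835050790812 0.2532133658767252
```

View pics/scene10.png

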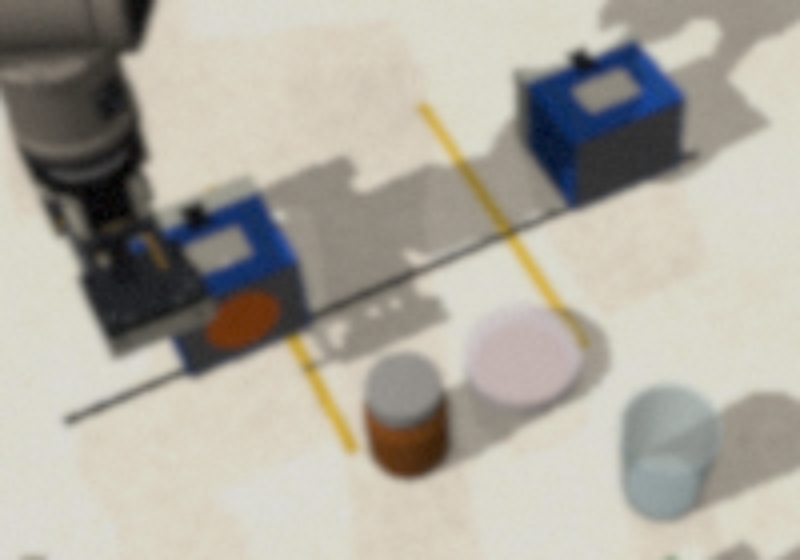

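{"name": "move_arm", "arguments": {
  "deltas": [
    {"dp": [0,0.008,0],"turn": [0,0,0]},
    {"dp": [0,0.016,0],"turn": [0,0,0]},
    {"dp": [0,0.024,0],"turn": [0,0,0]},
    {"dp": [0,0.032,-0.001],"turn": [0,0,0]},
    {"dp": [0,0.04,-0.001],"turn": [0,0,0]},
    {"dp": [0,0.048,-0.002],"turn": [0,0,0]},
    {"dp": [0,0.056,-0.002],"turn": [0,0,0]},
    {"dp": [0,0.064,-0.002],"turn": [0,0,0]},
    {"dp": [0,0.072,-0.002],"turn": [0,0,0]},
    {"dp": [0,0.08,-0.002],"turn": [0,0,0]}
  ]
}}

```text
time: 11.95
tool_pos: [0.4635, -0.1116, 0.0447]
tool_rot: [-0.591, 1.568, -0.726]
contact_force: [-1.9, -6.4, 5.5]
opening: 0.0498
```

```bash
python3 m.py 11
```

```text
t 11.95 S [[-0.0445 -0.1067  0.0447]] F [-1.9 -6.4  5.5] open 0.04978172897021633
(-0.046, -0.062, 0.04) 0 dp [ 0.0046  0.0447 -0.0013] turn [0.19 0.15 0.1 ]
(-0.046, -0.062, 0.04) 180 dp [ 0.0046  0.0447 -0.0013] turn [-1.7981e+02 -1.6000e-01  2.4000e-01]
scene [279 136  43  33 808] 0.08246150906515237 ((-43.24422836303711, 198.58718872070312), (99.02568054199219, 103.9703140258789), 0.3321453928947449) y 0.14665299390140157 0.2503414140499364
scene [216 163  35  32 576] 0.0828496056737628 ((-43.628509521484375, -30.482376098632812), (99.85567474365234, 70.29033660888672), 0.39667972922325134) y -0.06581028219302631 0.0044083475078769705
side [ 334  201   50   36 1274] 0.08238412436098932 ((-45.336524963378906, -45.611610412597656), (95.31051635742188, 110.49018096923828), 0.05017949640750885) y -0.10083559126553043 0.00966358494563404
side [ 309  265   65   55 2475] 0.08230411851873452 ((-45.14237594604492, 200.15196228027344), (104.30707550048828, 95.05398559570312), 89.76737976074219) y 0.1481722761150647 0.2524459651878077
```

View pics/scene11.png

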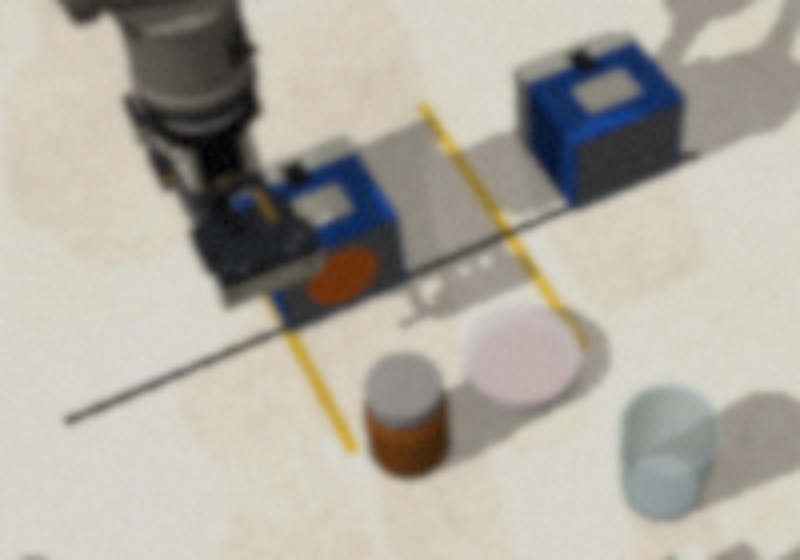

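{"name": "move_arm", "arguments": {
  "deltas": [
    {"dp": [0,0.008,0],"turn": [0,0,0]},
    {"dp": [0,0.016,0],"turn": [0,0,0]},
    {"dp": [0,0.024,0],"turn": [0,0,0]},
    {"dp": [0,0.032,0],"turn": [0,0,0]},
    {"dp": [0,0.039,0],"turn": [0,0,0]},
    {"dp": [0,0.045,0],"turn": [0,0,0]},
    {"dp": [0,0.045,0],"turn": [0,0,0]},
    {"dp": [0,0.03,0],"turn": [0,0,0]},
    {"dp": [0,-0.005,0],"turn": [0,0,0]},
    {"dp": [0,-0.04,0],"turn": [0,0,0]}
  ]
}}

```text
time: 13.05
tool_pos: [0.4566, -0.1505, 0.0434]
tool_rot: [2.433, 1.569, 2.299]
contact_force: [0.5, -0.0, 0.3]
opening: 0.0499
```

{"name": "move_arm", "arguments": {
  "deltas": [
    {"dp": [0,-0.03,0],"turn": [0,0,0]},
    {"dp": [-0.04,-0.06,0],"turn": [0,0,0]},
    {"dp": [-0.08,-0.1,0],"turn": [0,0,0]},
    {"dp": [-0.12,-0.15,0],"turn": [0,0,0]},
    {"dp": [-0.14,-0.18,0],"turn": [0,0,0]},
    {"dp": [-0.14,-0.18,0],"turn": [0,0,0]}
  ]
}}

```text
time: 13.65
tool_pos: [0.4333, -0.3336, 0.187]
tool_rot: [-0.707, 1.564, -0.846]
contact_force: [-0.1, -0.0, 0.4]
opening: 0.0504
```

```bash
python3 m.py 12
```

```text
t 13.65 S [[-0.0439 -0.3307  0.187 ]] F [-0.1 -0.   0.4] open 0.05036601974851819
(-0.046, -0.062, 0.04) 0 dp [ 0.1458  0.2694 -0.003 ] turn [-0.02  0.31  0.26]
(-0.046, -0.062, 0.04) 180 dp [ 0.1458  0.2694 -0.003 ] turn [179.98   0.41  -0.48]
scene [279 136  43  33 812] 0.08251772438010926 ((-43.539024353027344, 198.28916931152344), (103.17207336425781, 100.8121109008789), 89.59677124023438) y 0.14688690338627322 0.24994827325492633
scene [220 158  45  35 901] 0.0829261946571183 ((-43.16820526123047, -0.14031982421875), (99.52306365966797, 101.81192779541016), 0.5101468563079834) y -0.0513309918932195 0.05039183116999627
side [ 331  213   51   36 1369] 0.08220242845823968 ((-45.64695739746094, 1.6523208618164062), (94.80335998535156, 105.48397064208984), 0.023741165176033974) y -0.05110129617584385 0.054393311019583584
side [ 309  265   65   54 2475] 0.08227829523440663 ((-45.09376525878906, 200.5665740966797), (104.63916778564453, 95.19110107421875), 89.69239044189453) y 0.14822683974307538 0.25311929511450837
```

View pics/scene12.png

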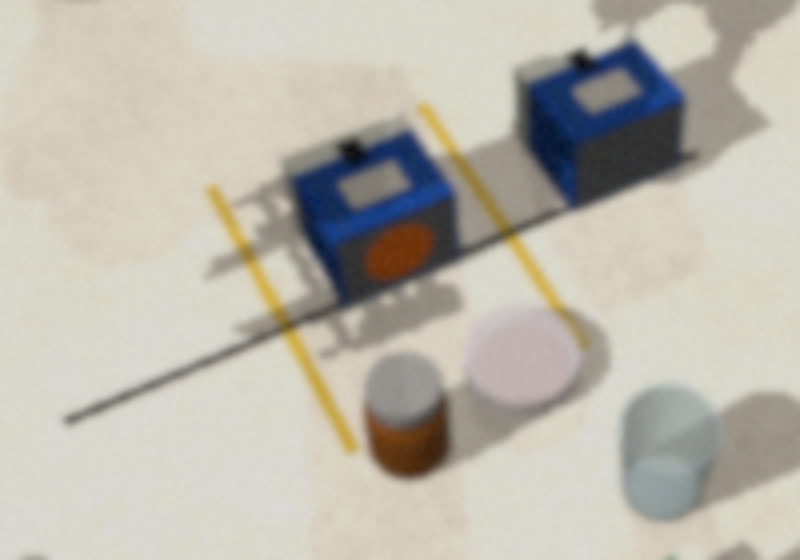

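View pics/side12.png

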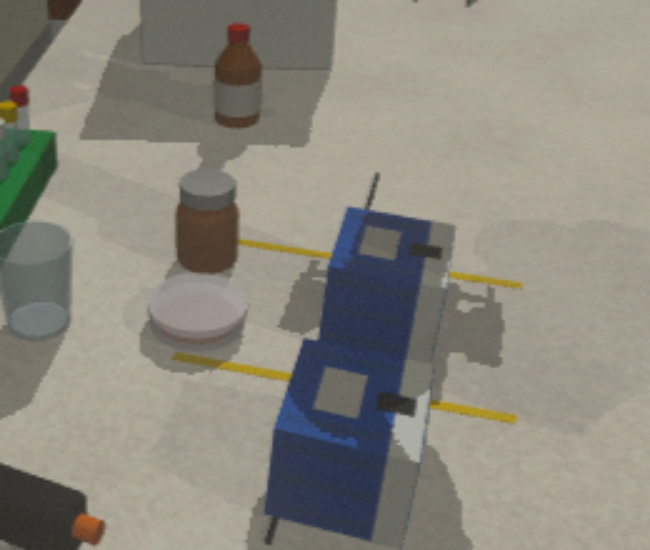

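The stamped crate is centred in the lane, with its orange disc at (400,250) in the scene crop facing away from the robot. The plain crate spans y = +148 to +252 mm, outside the lane. The bystanders haven't moved, and the arm is clear.

Run:
```python
from cell import robot
print(robot.hand_in())
```

```text
the job is handed in; nothing more can be done
None
```

The job is done and handed in at about 13.8 s of the 64 s allowed.

**What I did:** I tipped both crates over the strip towards the robot, left crate first and then right, using two spread fingers. The scene camera then showed that the left crate was plain and the right one had the orange stamp. I pushed the stamped crate about 175 mm sideways into the lane and withdrew the arm.

**Last checks:**
- **Stamped crate:** it lies with the stamp facing away from the robot, at y ≈ -51 to +52 mm. The lane is clear to ±90 mm, and the crate is turned by less than 1°.
- **Plain crate:** it lies on its side at y ≈ +148 to +252 mm, outside the lane, with its bare underside facing away.
- **Other objects:** the jar, dish, beaker and red-capped bottle looked unmoved in the pictures. I did not measure their positions again. The spray bottle was only partly in the last picture, and nothing went near it.
- **Contact:** the robot was touching nothing at the end.

**What disagreed:**
- During the first tipping the fingers stuck to the rising face. The tool force reached about 65 N, mostly upward and below the 120 N limit, so I raised the fingers. I raised them progressively on the second crate, where the readings stayed below about 10 N.
- Both crates read about 82 mm high instead of 80 mm, because each rests with its underside edge on the 4 mm strip.

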